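# Shake the nail lacquer and open it in its holder

### The job

Pick up the square nail-lacquer bottle, press it upright onto the shaker's sprung pad until the pad is fully down and keep it down for a good second, then lower it gently into the square well of the steel bottle holder. With the holder bracing the bottle, unscrew its tight cap and, once the thread lets go, lift the cap straight up just clear of the neck with the brush tip still inside the neck. Finish holding the cap there, not resting on the bottle; leave the other things where they are.

Things in the scene. Friction and masses are not known exactly. Their poses are not given: they have to be found in the camera images.
- bottle: Nail-lacquer bottle with a SQUARE body, dark rose glass, 34 x 34 mm, 38 mm high, flat shoulder; a round threaded neck above reaches to 52 mm (hidden by the cap). About 70 g, its cap 40 g; 75 mm high in all with its cap. Stands loose on the onyx tray at any yaw. Origin: centre of its underside; z up, x and y square to its sides.
- cap: Steel cap of the square bottle, with brush: plain cylinder, 25 mm diameter, 36 mm high, screwed tight, so that it carries the bottle when lifted. Origin: centre of its lower edge, 39 mm above the bottle's underside when closed; z up, x and y as the bottle's when closed. A sprung wad inside presses it on the thread with about 9 N.
- brush_tip (a point): Tip of the brush, 30 mm below the cap's lower edge on its axis (cap frame z = -30 mm); stem 3 to 4.4 mm thick. The cap is clear of the rim and the tip still in the neck when the cap is raised 15 to 40 mm above its closed height: about 27 mm is the middle.
- bottle_rim (a point): Centre of the neck's rim, 52 mm above the bottle's underside; opening 9 mm wide. Quick thread: turned anticlockwise seen from above, the cap is free after about a quarter turn (90 deg, 1.57 rad) relative to the bottle and stays free to 200 deg; 120 deg is right. It need not rise as it turns (the thread rises 1.5 mm). Pulled too early it lifts the bottle.
- cap_side (a point): Point on the cap's side at half its height (cap frame 12.5, 0, 18 mm), on the bottle's +x side when closed; it shows how far the cap is turned. No visible mark.
- mixer: White press-to-run vortex shaker standing fixed on the console: round, 112 mm across at the foot, 82 mm high with its pad. Origin: centre of its underside.
- pad_top (a point): Centre of the top of the shaker's flat round black rubber pad, 60 mm diameter, 82 mm above the console when up.
- mixer_pad (a joint): How far the pad is pressed down, m: 0 up, 0.006 fully down against its stop. Spring: 2 N to start, 6 N at full travel.
- holder: Weighted bottle holder, fixed on the console: metal block 76 x 76 mm, 30 mm high, with a square well in the middle, 37 mm wide, 22 mm deep, its mouth flared to 45 mm over the top 4 mm. Walls parallel to its x and y axes. Origin: centre of its underside. The bottle can turn about 5 deg in the well before the walls hold it.
- well_floor (a point): Centre of the well's floor, 8 mm above the console: where the bottle's underside rests when seated.
- tray: Octagonal onyx tray, fixed, 320 mm across flats; floor 12 mm above the console, lip 18 mm. Origin: centre of its underside. Carries the bottles, the compact and, on its +y side, a small steel stand of vials 80 mm high above the console. Leave alone.
- round_bottle: Bystander: lacquer bottle of the same make, materials and height (75 mm, same cap), but with a ROUND body, 37 mm diameter. Origin: centre of its underside. Must stay.
- teardrop_a: Bystander: tall teardrop perfume bottle of amber glass, 58 mm diameter, 154 mm high. Origin: centre of its underside. Must stay.
- teardrop_b: Bystander: a second teardrop perfume bottle like teardrop_a. Must stay.
- compact: Bystander: round pink plastic compact, 68 mm diameter, 15 mm high, lying on the tray. Origin: centre of its underside. Must stay.
Things that resemble listed ones, but are neither listed nor needed, are in the scene too. What is shaped like the bottle but green or yellow is not meant. What is shaped like the cap but blue is not meant.

How it is judged:
On the way, in this order (a step that is already met when the one before it is completed fails the run):
1. the held square bottle, cap on and upright, keeps the shaker's pad fully down for 0.8 s (value of joint mixer_pad above 0.0052 m and contact force between bottle and mixer_pad above 2 N and (contact force between the fingers and cap above 1 N or contact force between the fingers and bottle above 1 N) and z of cap in the frame of bottle below 0.0435 m and angle between bottle's own z axis and vertical below 0.2 rad), for 0.8 s.
2. the bottle, cap on, stands fully home in the holder's well (z of bottle in the frame of holder below 0.0115 m and horizontal distance between bottle and well_floor below 0.005 m and angle between bottle's own z axis and vertical below 0.12 rad and z of cap in the frame of bottle below 0.0435 m), for 0.2 s.
3. the held cap is turned anticlockwise by more than 60 deg on the braced bottle before it lifts (z of bottle in the frame of holder below 0.0115 m and horizontal distance between bottle and well_floor below 0.005 m and angle between bottle's own z axis and vertical below 0.12 rad and (contact force between the fingers and cap above 1 N or contact force between the fingers and bottle above 1 N) and y of cap_side in the frame of bottle above 0.0108 m and z of cap in the frame of bottle below 0.045 m), for 0.05 s.
At the end, for the whole second after the job is handed in: bottle home in the well (3.5 mm of floor, 5 mm of centre, upright to 0.12 rad); fingers hold the cap still, upright (0.15 rad), within 6 mm of the neck's axis, its edge above the rim, brush tip below the rim, pressing on the bottle under 1 N; other things within 30 mm of their places (z of bottle in the frame of holder below 0.0115 m and horizontal distance between bottle and well_floor below 0.005 m and angle between bottle's own z axis and vertical below 0.12 rad and contact force between the fingers and cap above 1 N and contact force between cap and bottle below 1 N and contact force between the fingers and bottle below 0.5 N and z of cap in the frame of bottle_rim above 0.001 m and z of brush_tip in the frame of bottle_rim below -0.0005 m and horizontal distance between cap and bottle_rim below 0.006 m and angle between cap's own z axis and vertical below 0.15 rad and linear speed of each of cap, bottle below 0.02 m/s and distance of each of round_bottle, teardrop_a, teardrop_b, compact from where it was at the start of the episode below 0.03 m); the arm keeps its last pose, push and grip.
It fails at once if the cap comes off the bottle while the bottle is not home in the holder (z of cap in the frame of bottle above 0.047 m and not (z of bottle in the frame of holder below 0.0115 m and horizontal distance between bottle and well_floor below 0.005 m and angle between bottle's own z axis and vertical below 0.12 rad)).
It fails at once if the bottle is tipped by more than 35 deg (angle between bottle's own z axis and vertical above 0.6 rad).
It fails at once if the bottle is dropped (falls freely by more than about 8 mm) (linear speed of bottle above 0.4 m/s and not (contact force between the fingers and cap above 1 N or contact force between the fingers and bottle above 1 N)).
It fails at once if another bottle or the compact is pushed by more than 30 mm or tipped by more than 30 deg (distance of any of round_bottle, teardrop_a, teardrop_b, compact from where it was at the start of the episode above 0.03 m or angle between any of round_bottle, teardrop_a, teardrop_b, compact's own z axis and vertical above 0.52 rad).
It also fails if it takes over 64 s, if anything falls off the work surface, if the arm or the gripper's body presses on something with over 40 N, if the wrist force passes 120 N, or if a joint passes its speed limit or range.

### The arm

A 6-joint arm with a two-finger parallel gripper is mounted at the origin on the work surface. World frame = base frame: x ahead of the robot, y to its left, z up, the work surface at z = 0. Lengths are in m, angles in rad, forces in N, time in s.
With the tool pointing down it reaches from about 0.35 to 0.85 m from the base axis. Payload 8.1 kg.
Tool frame: the origin (TCP) lies on the centre line of the jaws, within the pads' length; the fingertips stand 14 mm ahead of it and the grasp point (between the pads) lies 5 mm behind it (tip_extent is the distance from the TCP to the fingertips, in m); z points along the fingers, y is the direction in which the jaws open and shut (so a half turn about z gives the same grasp; the last joint's range is limited). The gripper opens to 93 mm and grips with 3 to 60 N. Pads are 15 mm wide; open, the fingers measure 128 mm over their backs; the gripper's body (75 mm by 188 mm) begins 65 mm behind the grasp point.
Start: joints at [1.044, 0.13, 1.488, -0, 1.523, -0.085], TCP at [0.257, 0.542, 0.233] pointing down, gripper open.
Joint ranges: [-2.96, 2.96], [-0.89, 2.26], [0.02, 2.5], [-1.34, 4.48], [0, 2.73], [-2.66, 2.66]. Speed limits (rad/s): [2.39, 2.39, 2.79, 3.14, 3.14, 3.14].

### API

Orientations are given as a rotation vector (axis times angle).
In Python, from bench import sense, read_camera, camera_params, hand_in, search_frame, trace, tip_extent gives the robot as it stands.
- The arm moves only by the tool send_rows, never from a script. Its argument "rows" is one flat list of numbers, 7 for each row, row after row: the shift along the world's x, y, z normalised to -1 to 1, where 1 is 0.3 m, then the turn, a rotation vector about the world's x, y, z normalised to -1 to 1, where 1 is 90 degrees, then the gripper's target within -1 to 1 (shut at 1, half-way at 0, fully open at -1). A call has 1 to 8 rows; each row is the pose to reach, as a shift and turn from the pose commanded when the call began; what a row does not reach only later rows make up. A row lasts 1/12 s, in which the tool goes at most 41.7 mm and 7.16 degrees, less where a joint would pass 70% of its speed; a pose out of reach is approached as far as the arm can. A call with a number of a shift or a turn outside -1 to 1 is refused whole. A call with a gripper value outside its range is refused whole. The fingers move at their own pace and stop on an object; "grip_force" is the grip in N (left out, the last holds). Time passes only in rows, so rows that repeat a pose let the fingers close. It gives the time, the measured TCP pose, the force and the opening at its end, in the units of the state.
- sense(): the state, without advancing time (a new reading comes with each control period).
- read_camera(name): name is "scene" or "top" or "wrist"; returns (picture, depth): 384x512x3 uint8, blue, green, red; 384x512 float32, m along the optical axis (not along the pixel's ray), 0 where there is no reading.
- camera_params(name): a dict with "intrinsics" (3x3 intrinsics, pixels), "distortion" ([k1, k2, p1, p2, k3] as OpenCV has them; the pictures are not rectified), "rvec" (rotation vector, rad) and "tvec" (3), from world to camera coordinates, as OpenCV has them; the wrist camera has in their place "mount" (4x4, takes a point from camera to tool coordinates, whose origin is the TCP and whose axes are the flange's). Camera axes: x right, y down, z forward; pixel columns grow to the right and rows downward; lengths in m; the calibration is good to about 2 mm. A picture is of the moment at which its call begins: read the wrist's pose just before it. camera_params takes no time and is no camera call.
- hand_in(): hands the job in, once; it reports no verdict.
Trained networks look in the newest picture that a camera, given by its name, has taken for a name from the list of things; names that differ only in an ending like _2 or _b are one class to them, and where a whole thing is asked for, a point or a joint stands for the part that bears it (a point fixed in the world has none). Each returns a list of dicts, best first, with "score" (0 to 1); they miss things now and then, are a little off and sometimes report something else, mostly with a low value. They report only what shows in the picture. A call takes as long as a camera call. They do not tell look-alikes from the thing itself.
- search_frame(camera, target): "at" ([column, row] as shares, 0 to 1, of the picture: columns of its width, rows of its height, amid what is visible of it).
- trace(camera, target): "mask" (384x512 bool, what is visible of it) and "at" ([column, row] as shares, 0 to 1, of the picture: columns of its width, rows of its height, amid what is visible of it).
The state is a dict: "time": time; "qpos": joint angles; "joint_velocities": joint speeds; "tau": joint torques, N m; "ee_pos": TCP position; "ee_rot": TCP orientation; "ft_force": force on the tool from outside, world axes, zero at the start; "wrist_torque": the same for the moment, N m; "finger_gap": opening from 0.0 (shut) to 1.0 (fully open).
Only numpy, scipy, OpenCV 4.12 (cv2) and the standard library are available. Lean on these libraries where they do the work, as an engineer would, in place of code of your own. Each camera call takes 0.05 s, during which the arm holds its last target. There are 200 camera calls.

## Working session

There is one attempt and no reset: what is moved stays moved. The work goes in short steps, Python scripts to look and compute and a tool call to move; the robot and the scene stay as the last step left them, time stands still between calls to the robot, and variables do not carry over. Pictures are saved under pics/ and viewed, about 8 in all and at most 12, crops included, and the job is handed in when it is done.

Besides the shell and the picture viewer there is one more tool, called as a command line: name --argument value ..., lists and objects as JSON in quotes. send_rows: Moves the arm, as the interface text tells. Its arguments: {"type":"object","properties":{"rows":{"type":"array"},"grip_force":{"type":"number"}},"required":["rows"]}

```bash
ls; mkdir -p pics
cat > h.py <<'E'
import numpy as np,cv2
from bench import *
def T(cam,st=None):
    p=camera_params(cam);M=np.eye(4)
    if cam=='wrist':
        s=st or sense();M[:3,:3]=cv2.Rodrigues(np.array(s['ee_rot'],float))[0];M[:3,3]=s['ee_pos'];return p,M@np.array(p['mount'])
    M[:3,:3]=cv2.Rodrigues(np.array(p['rvec'],float))[0];M[:3,3]=np.ravel(p['tvec']);return p,np.linalg.inv(M)
def cloud(cam,depth,st=None):
    p,M=T(cam,st);h,w=depth.shape
    u,v=np.meshgrid(np.arange(w),np.arange(h))
    n=cv2.undistortPoints(np.stack([u,v],-1).reshape(-1,1,2).astype(np.float32),np.array(p['intrinsics'],float),np.array(p['distortion'],float)).reshape(h,w,2)
    P=np.dstack([n*depth[...,None],depth])
    return P@M[:3,:3].T+M[:3,3]
E
python3 - <<'E'
from h import *
s=sense();print({k:np.round(v,3) for k,v in s.items()},tip_extent)
for c in ['top','scene']:
    im,d=read_camera(c);cv2.imwrite(f'pics/{c}0.png',im);X=cloud(c,d)
    np.save(c+'0.npy',X)
    for t in ['bottle','cap','mixer','holder','round_bottle']+(['tray','compact','teardrop_a','pad_top'] if c=='top' else []):
        for r in trace(c,t)[:5]:
            if r['score']<.2: continue
            m=r['mask']&(d>0);P=X[m];z=np.percentile(P[:,2],97) if len(P) else 0
            top=P[P[:,2]>z-.006] if len(P) else P
            print(c,t,round(r['score'],2),np.round(np.array(r['at'])*[512,384]),m.sum(),np.round(np.median(top,0),3) if len(P) else '',np.round(z,3), im[r['mask']].mean(0).round())
E
```

```text
pics
{'time': np.float64(0.0), 'qpos': array([ 1.044,  0.131,  1.489,  0.   ,  1.523, -0.085]), 'joint_velocities': array([ 0.   , -0.001, -0.002,  0.001,  0.001, -0.001]), 'tau': array([-0.0000e+00, -5.5984e+01, -4.9175e+01,  7.7000e-02,  3.6000e-02,
       -0.0000e+00]), 'ee_pos': array([0.256, 0.542, 0.232]), 'ee_rot': array([-6.880e-01, -3.065e+00,  3.000e-03]), 'ft_force': array([ 0.249, -0.1  ,  0.077]), 'wrist_torque': array([-0.036,  0.025,  0.021]), 'finger_gap': np.float64(1.004)} 0.014
top bottle 0.73 [189. 194.] 181 [0.489 0.199 0.058] 0.058 [ 68.  62. 118.]
top bottle 0.63 [127. 286.] 301 [0.276 0.325 0.048] 0.05 [ 25. 163. 169.]
top bottle 0.54 [162. 275.] 319 [0.299 0.249 0.05 ] 0.051 [ 55. 130.  42.]
top bottle 0.48 [385. 165.] 551 [ 0.565 -0.249  0.081] 0.084 [36. 40. 42.]
top bottle 0.48 [149. 113.] 634 [0.679 0.293 0.157] 0.157 [29. 53. 83.]
top cap 0.68 [284. 242.] 118 [ 0.386 -0.03   0.065] 0.067 [192. 101.  51.]
top cap 0.67 [178. 191.] 134 [0.494 0.21  0.086] 0.089 [155. 160. 167.]
top cap 0.52 [ 92. 276.] 148 [0.305 0.4   0.065] 0.067 [147.  63.  22.]
top mixe
[... 835 characters left out ...]
 42.]
scene bottle 0.87 [398. 235.] 403 [0.278 0.327 0.049] 0.05 [ 43. 144. 160.]
scene bottle 0.7 [296. 266.] 276 [0.507 0.22  0.048] 0.051 [ 67.  67. 109.]
scene cap 0.65 [297. 253.] 266 [0.498 0.211 0.086] 0.088 [146. 152. 159.]
scene cap 0.62 [430. 257.] 253 [0.31  0.403 0.064] 0.066 [121.  59.  33.]
scene cap 0.53 [249. 173.] 123 [ 0.39  -0.027  0.064] 0.066 [124.  60.  32.]
scene cap 0.49 [246. 280.] 860 [0.596 0.161 0.026] 0.028 [193. 195. 230.]
scene mixer 0.72 [139. 174.] 1606 [ 0.569 -0.248  0.081] 0.082 [128. 138. 146.]
scene holder 0.74 [203. 201.] 1068 [ 0.504 -0.064  0.029] 0.031 [144. 150. 157.]
scene round_bottle 0.64 [340. 287.] 557 [0.496 0.305 0.086] 0.087 [111. 114. 139.]
```

Run:
```python
import cv2,numpy as np
a=cv2.imread('pics/top0.png');b=cv2.imread('pics/scene0.png')
c=cv2.resize(a[160:225,120:220],(400,260),interpolation=cv2.INTER_CUBIC);d=cv2.resize(b[220:320,260:380],(400,333),interpolation=cv2.INTER_CUBIC)
o=np.zeros((600,800,3),np.uint8);o[:260,:400]=c;o[260:593,:400]=d;o[:300,400:]=cv2.resize(a,(400,300));o[300:,400:]=cv2.resize(b,(400,300))
cv2.imwrite('pics/v1.png',o)
```

```text
(no output)
```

View pics/v1.png

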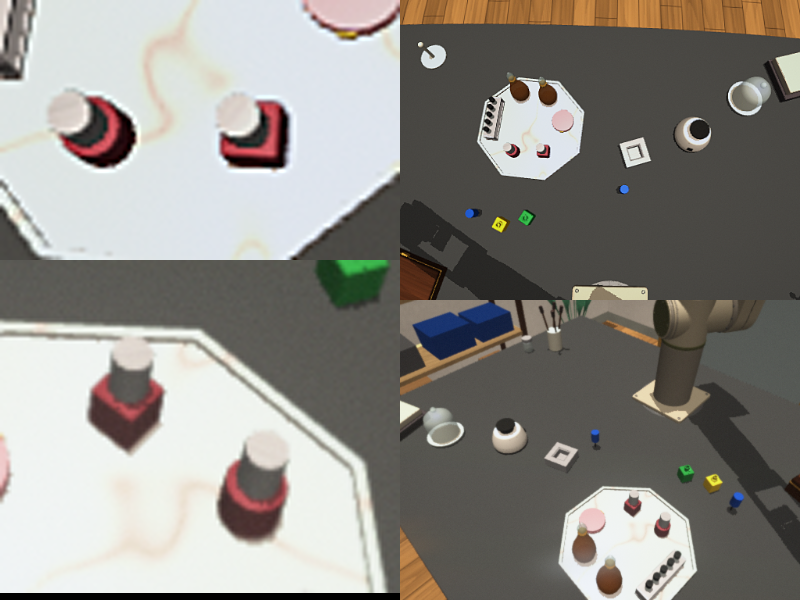

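Run:
```python
from h import *
p=camera_params('wrist');print(np.round(p['mount'],3),p['intrinsics'])
for c in ['top','scene']:
    X=np.load(c+'0.npy');
    for n,ctr,zl,zh,r in [('holder',(.502,-.065),.024,.034,.07),('bottle',(.50,.213),.042,.056,.035)]:
        m=(np.hypot(X[...,0]-ctr[0],X[...,1]-ctr[1])<r)&(X[...,2]>zl)&(X[...,2]<zh)
        P=X[m][:,:2].astype(np.float32);(cc,sz,a)=cv2.minAreaRect(P*1000);print(c,n,m.sum(),np.round(cc),np.round(sz),round(a,1))
```

```text
[[-0.    -0.965 -0.263  0.073]
 [ 1.    -0.     0.     0.001]
 [-0.    -0.263  0.965 -0.151]
 [ 0.     0.     0.     1.   ]] [[267.54481182   0.         256.31859238]
 [  0.         267.54481182 193.77204513]
 [  0.           0.           1.        ]]
top holder 785 [501. -66.] [77. 77.] 17.6
top bottle 109 [495. 209.] [34. 35.] 0.7
scene holder 620 [502. -66.] [80. 78.] 17.0
scene bottle 157 [498. 211.] [34. 34.] 86.6
```

send_rows --rows '[0.8,-1,0,0,0,-0.389,-1,0.8,-1,0,0,0,-0.389,-1,0.8,-1,0,0,0,-0.389,-1,0.8,-1,0,0,0,-0.389,-1,0.8,-1,0,0,0,-0.389,-1,0.8,-1,0,0,0,-0.389,-1,0.8,-1,0,0,0,-0.389,-1,0.8,-1,0,0,0,-0.389,-1]'

```text
time: 1.47
ee_pos: [0.4657, 0.2804, 0.2329]
ee_rot: [1.578, 2.716, 0.001]
ft_force: [0.7, -0.9, 0.2]
finger_gap: 1.002
```

send_rows --rows '[0,-0.1,-0.1,0,0,0,-0.4,0,-0.1,-0.1,0,0,0,-0.4,0,-0.1,-0.1,0,0,0,-0.4,0,-0.1,-0.1,0,0,0,-0.4,0,-0.1,-0.1,0,0,0,-0.4]'

```text
time: 1.88
ee_pos: [0.4653, 0.2535, 0.2042]
ee_rot: [1.576, 2.716, 0.004]
ft_force: [-0.3, 0.4, -0.5]
finger_gap: 0.715
```

```bash
cat > look.py <<'E'
from h import *
import sys
s=sense();im,d=read_camera('wrist');cv2.imwrite('pics/'+sys.argv[1]+'.png',im);X=cloud('wrist',d,s)
print('pos',np.round(s['ee_pos'],4),np.round(s['ee_rot'],3))
for a in sys.argv[2:]:
    x,y,r,zl,zh=map(float,a.split(','))
    m=(np.hypot(X[...,0]-x,X[...,1]-y)<r)&(X[...,2]>zl)&(X[...,2]<zh)
    P=X[m]
    if len(P)<5: print(a,len(P));continue
    cc,sz,an=cv2.minAreaRect((P[:,:2]*1000).astype(np.float32));print(a,len(P),np.round(cc,1),np.round(sz,1),round(an,1),'zmed',np.round(np.median(P[:,2]),4))
E
python3 look.py w1 .497,.211,.035,.075,.095 .497,.211,.035,.044,.056
```

```text
pos [0.4653 0.2535 0.2042] [1.576 2.716 0.004]
.497,.211,.035,.075,.095 438 [496.3 211.6] [23.8 23.8] 17.3 zmed 0.0864
.497,.211,.035,.044,.056 355 [496.4 211.7] [33.6 33.9] 88.5 zmed 0.0487
```

View pics/w1.png

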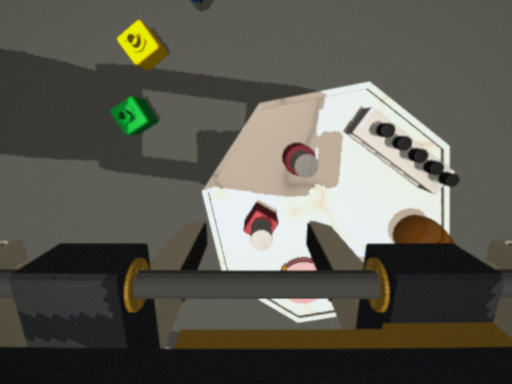

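send_rows --rows '[0.103,-0.14,0,0,0,0,-0.4,0.103,-0.14,-0.05,0,0,0,-0.4,0.103,-0.14,-0.15,0,0,0,-0.4,0.103,-0.14,-0.22,0,0,0,-0.4,0.103,-0.14,-0.25,0,0,0,-0.4,0.103,-0.14,-0.25,0,0,0,-0.4]'

```text
time: 2.43
ee_pos: [0.4942, 0.2107, 0.1258]
ee_rot: [-1.575, -2.715, 0.004]
ft_force: [0.1, 0.1, -0.3]
finger_gap: 0.7
```

send_rows --rows '[0.006,0.003,-0.1,0,0,0,-0.4,0.006,0.003,-0.17,0,0,0,-0.4,0.006,0.003,-0.19,0,0,0,-0.4,0.006,0.003,-0.19,0,0,0,-0.4,0.006,0.003,-0.19,0,0,0,-0.4]'

```text
time: 2.85
ee_pos: [0.4983, 0.2117, 0.0724]
ee_rot: [1.577, 2.716, 0.002]
ft_force: [-0.0, -0.4, 0.4]
finger_gap: 0.7
```

send_rows --rows '[0,0,0,0,0,0,1,0,0,0,0,0,0,1,0,0,0,0,0,0,1,0,0,0,0,0,0,1,0,0,0,0,0,0,1,0,0,0,0,0,0,1,0,0,0,0,0,0,1]' --grip_force 40

```text
time: 3.43
ee_pos: [0.4974, 0.211, 0.0706]
ee_rot: [-1.578, -2.716, 0.0]
ft_force: [-0.1, 0.7, -1.3]
finger_gap: 0.266
```

send_rows --rows '[0,0,0.03,0,0,0,1,0,0,0.1,0,0,0,1,0,0,0.2,0,0,0,1,0,0,0.3,0,0,0,1,0,0,0.4,0,0,0,1,0,0,0.4,0,0,0,1]'

```text
time: 3.93
ee_pos: [0.5008, 0.2121, 0.1987]
ee_rot: [1.575, 2.71, 0.013]
ft_force: [0.4, 1.1, -0.9]
finger_gap: 0.26
```

send_rows --rows '[0.03,-0.1,0,0,0,-0.07,1,0.06,-0.2,0,0,0,-0.14,1,0.09,-0.3,0,0,0,-0.21,1,0.12,-0.4,0,0,0,-0.28,1,0.15,-0.5,0,0,0,-0.35,1,0.18,-0.6,0,0,0,-0.42,1,0.2,-0.7,0,0,0,-0.49,1,0.21,-0.77,0,0,0,-0.56,1]'

```text
time: 4.6
ee_pos: [0.5607, -0.0226, 0.1907]
ee_rot: [2.59, 1.777, -0.001]
ft_force: [0.2, 0.5, -0.6]
finger_gap: 0.264
```

send_rows --rows '[0.0,-0.1,0,0,0,-0.07,1,0.01,-0.2,0,0,0,-0.14,1,0.015,-0.3,0,0,0,-0.21,1,0.02,-0.4,0,0,0,-0.231,1,0.02,-0.5,0,0,0,-0.231,1,0.02,-0.6,0,0,0,-0.231,1,0.02,-0.7,0,0,0,-0.231,1,0.02,-0.76,0,0,0,-0.231,1]'

```text
time: 5.27
ee_pos: [0.5658, -0.2509, 0.1906]
ee_rot: [2.865, 1.287, -0.001]
ft_force: [0.1, -0.2, -2.3]
finger_gap: 0.266
```

Run:
```python
from h import *
s=sense();print(np.round(s['ee_pos'],4),np.round(s['ee_rot'],3),s['ft_force'],s['finger_gap'])
im,d=read_camera('wrist');X=cloud('wrist',d,s);cv2.imwrite('pics/w2.png',im)
for t in ['pad_top','mixer']:
  for r in trace('wrist',t)[:1]:
    P=X[r['mask']&(d>0)];P=P[(P[:,2]>.07)&(P[:,2]<.095)];print(t,r['score'],len(P),P.min(0),P.max(0),np.median(P,0))
```

```text
[ 0.5658 -0.2509  0.1906] [ 2.865e+00  1.287e+00 -1.000e-03] [ 0.14031239 -0.2352022  -2.28133736] 0.2660704850899219
pad_top 0.83 1528 [ 0.53917819 -0.2755776   0.07507219] [ 0.59672384 -0.21993913  0.08278163] [ 0.57785398 -0.23878801  0.08087162]
mixer 0.65 1527 [ 0.53811784 -0.27637247  0.07507219] [ 0.59672384 -0.21993913  0.08278163] [ 0.57783388 -0.23878775  0.0808687 ]
```

View pics/w2.png

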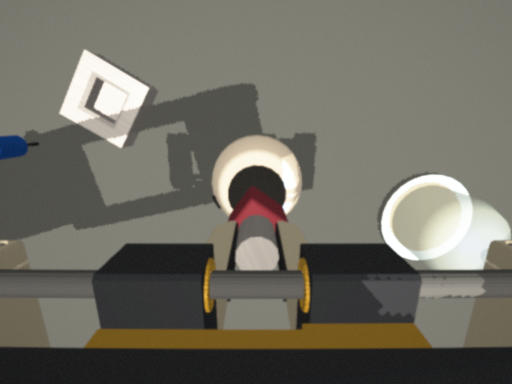

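send_rows --rows '[0.007,0.012,-0.05,0,0,0,1,0.007,0.012,-0.1,0,0,0,1,0.007,0.012,-0.13,0,0,0,1,0.007,0.012,-0.15,0,0,0,1,0.007,0.012,-0.15,0,0,0,1]'

```text
time: 5.83
ee_pos: [0.5677, -0.243, 0.1438]
ee_rot: [-2.862, -1.29, 0.003]
ft_force: [-0.8, -0.5, -1.1]
finger_gap: 0.261
```

send_rows --rows '[0,0,-0.01,0,0,0,1,0,0,-0.02,0,0,0,1,0,0,-0.03,0,0,0,1,0,0,-0.035,0,0,0,1,0,0,-0.035,0,0,0,1]'

```text
time: 6.25
ee_pos: [0.5691, -0.2444, 0.1358]
ee_rot: [2.864, 1.29, 0.002]
ft_force: [1.1, 2.1, 3.3]
finger_gap: 0.266
```

send_rows --rows '[0,0,-0.005,0,0,0,1,0,0,-0.01,0,0,0,1,0,0,-0.014,0,0,0,1,0,0,-0.014,0,0,0,1]'

```text
time: 6.58
ee_pos: [0.5697, -0.2446, 0.1331]
ee_rot: [2.863, 1.289, 0.004]
ft_force: [-1.0, 2.1, 11.9]
finger_gap: 0.261
```

send_rows --rows '[0,0,-0.004,0,0,0,1,0,0,-0.004,0,0,0,1,0,0,-0.004,0,0,0,1,0,0,-0.004,0,0,0,1,0,0,-0.004,0,0,0,1,0,0,-0.004,0,0,0,1,0,0,-0.004,0,0,0,1,0,0,-0.004,0,0,0,1]'

```text
time: 7.25
ee_pos: [0.5701, -0.2448, 0.1329]
ee_rot: [2.862, 1.289, 0.005]
ft_force: [-2.5, 3.6, 16.5]
finger_gap: 0.263
```

send_rows --rows '[0,0,0,0,0,0,1,0,0,0,0,0,0,1,0,0,0,0,0,0,1,0,0,0,0,0,0,1,0,0,0,0,0,0,1,0,0,0,0,0,0,1,0,0,0,0,0,0,1,0,0,0,0,0,0,1]'

```text
time: 7.92
ee_pos: [0.57, -0.2448, 0.1329]
ee_rot: [2.862, 1.289, 0.005]
ft_force: [-2.1, 4.1, 16.4]
finger_gap: 0.259
```

Run:
```python
from h import *
im,d=read_camera('scene');X=cloud('scene',d)
m=(np.hypot(X[...,0]-.568,X[...,1]+.247)<.032)&(X[...,2]>.06)&(X[...,2]<.09)
print(m.sum(),np.percentile(X[m][:,2],[10,25,50,75,90]),sense()['ft_force'])
X0=np.load('scene0.npy');m0=(np.hypot(X0[...,0]-.568,X0[...,1]+.247)<.03)&(X0[...,2]>.06);print(np.percentile(X0[m0][:,2],[25,50,75]))
cv2.imwrite('pics/s2.png',cv2.resize(im[100:240,80:220],(560,560),interpolation=cv2.INTER_CUBIC))
```

```text
236 [0.06182516 0.07258707 0.07473809 0.08036932 0.0855648 ] [-2.36914696  4.37037252 16.53097622]
[0.07930352 0.08065803 0.0815272 ]
```

View pics/s2.png

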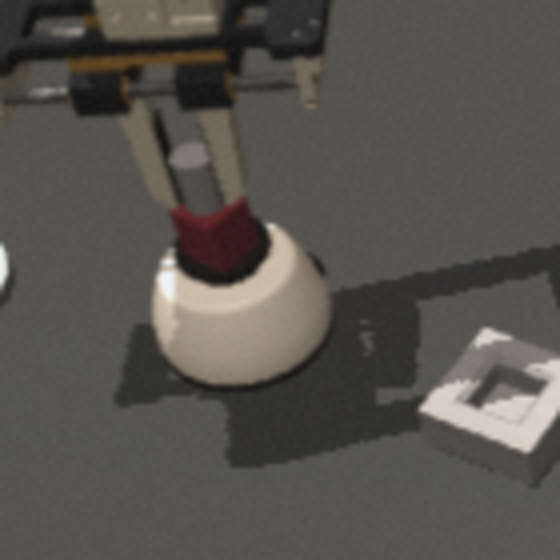

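send_rows --rows '[0,0,0.02,0,0,0,1,0,0,0.05,0,0,0,1,0,0,0.1,0,0,0,1,-0.03,0.05,0.16,0,0,0,1,-0.08,0.15,0.18,0,0,0,1,-0.13,0.25,0.18,0,0,0,1,-0.15,0.3,0.18,0,0,0,1,-0.15,0.3,0.18,0,0,0,1]'

```text
time: 8.63
ee_pos: [0.5222, -0.1517, 0.1836]
ee_rot: [-2.862, -1.292, 0.001]
ft_force: [0.1, 0.2, -1.6]
finger_gap: 0.263
```

```bash
python3 look.py w3 .502,-.066,.07,.024,.036
python3 - <<'E'
from h import *
s=sense();im,d=read_camera('wrist');X=cloud('wrist',d,s)
p=np.array(s['ee_pos']);print(p)
# bottle body below TCP: points
m=(np.hypot(X[...,0]-p[0],X[...,1]-p[1])<.04)&(X[...,2]>p[2]-.1)&(X[...,2]<p[2]-.005)
P=X[m];print(len(P))
h,e=np.histogram(P[:,2]-p[2],bins=np.arange(-.07,0,.004));print(h,e.round(3))
q=P[(abs(P[:,2]-p[2]+.0195)<.004)];print(cv2.minAreaRect((q[:,:2]*1000).astype(np.float32)))
m=(np.hypot(X[...,0]-.502,X[...,1]+.066)<.07)&(X[...,2]>.004)&(X[...,2]<.02)
P=X[m];print('well/walls',len(P),np.median(P,0))
E
```

```text
pos [ 0.5222 -0.1517  0.1836] [-2.862e+00 -1.292e+00  1.000e-03]
.502,-.066,.07,.024,.036 3567 [502.3 -65.7] [76.4 76.4] 17.6 zmed 0.0287
[ 0.52283808 -0.15323261  0.18364372]
1679
[  0   0   0  42  59  70  68  84  75  87  77 330 335  82 142 174  54] [-0.07  -0.066 -0.062 -0.058 -0.054 -0.05  -0.046 -0.042 -0.038 -0.034
 -0.03  -0.026 -0.022 -0.018 -0.014 -0.01  -0.006 -0.002]
((528.3353271484375, -148.30918884277344), (21.61870765686035, 29.03681182861328), 11.93745231628418)
well/walls 1094 [ 0.50061224 -0.06437391  0.00702297]
```

View pics/w3.png

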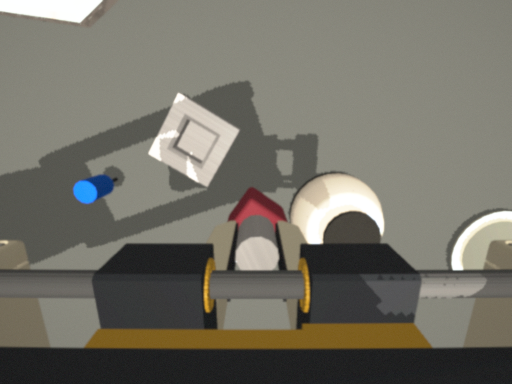

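Run:
```python
from h import *
s=sense();im,d=read_camera('wrist');X=cloud('wrist',d,s);p=np.array(s['ee_pos'])
b,g,r=[im[...,i].astype(int) for i in range(3)]
m=(np.hypot(X[...,0]-p[0],X[...,1]-p[1])<.04)&(r>g+25)&(X[...,2]<p[2]-.024)&(X[...,2]>p[2]-.06)
P=X[m][:,:2]-p[:2];print(len(P))
zz=X[m][:,2]-p[2];print(zz.min(),np.percentile(zz,2))
# two-face fit: square 34mm with unknown centre, yaw
from scipy.optimize import least_squares
def f(q):
    c,sn=np.cos(q[2]),np.sin(q[2]);u=(P[:,0]-q[0])*c+(P[:,1]-q[1])*sn;v=-(P[:,0]-q[0])*sn+(P[:,1]-q[1])*c
    return np.maximum(abs(u),abs(v))-.017
for y0 in (.1,.3,.5):
    o=least_squares(f,[0,0,y0],loss='soft_l1',f_scale=.001,x_scale=[.01,.01,.1]);print(o.x[:2].round(4),np.degrees(o.x[2]).round(2),o.cost, np.median(abs(o.fun)))
```

```text
588
-0.055250558330489224 -0.053686979512987384
[-0.0002  0.0009] 13.02 1.46157042749512e-05 0.0001216839455650473
[-0.0002  0.0009] 13.02 1.4615704274951191e-05 0.00012168393642659689
[-0.0002  0.0009] 13.02 1.4615704274951178e-05 0.00012168394300466137
```

send_rows --rows '[-0.03,0.1,0,0,0,0.051,1,-0.06,0.2,0,0,0,0.051,1,-0.068,0.289,0,0,0,0.051,1,-0.068,0.289,-0.08,0,0,0.051,1,-0.068,0.289,-0.16,0,0,0.051,1,-0.068,0.289,-0.23,0,0,0.051,1,-0.068,0.289,-0.26,0,0,0.051,1,-0.068,0.289,-0.26,0,0,0.051,1]'

```text
time: 9.45
ee_pos: [0.5014, -0.068, 0.1029]
ee_rot: [-2.808, -1.401, 0.007]
ft_force: [-0.4, 0.9, -0.6]
finger_gap: 0.267
```

send_rows --rows '[0,0,0,0,0,0,1,0,0,0,0,0,0,1]'

```text
time: 9.62
ee_pos: [0.5043, -0.0684, 0.1072]
ee_rot: [2.81, 1.402, 0.002]
ft_force: [0.4, -0.8, -0.7]
finger_gap: 0.263
```

```bash
cat > fit.py <<'E'
from h import *
import sys
from scipy.optimize import least_squares
s=sense();im,d=read_camera('wrist');X=cloud('wrist',d,s);p=np.array(s['ee_pos']);cv2.imwrite('pics/'+sys.argv[1]+'.png',im)
print(p.round(4),np.round(s['ee_rot'],3),s['ft_force'].round(1))
b,g,r=[im[...,i].astype(int) for i in range(3)]
m=(np.hypot(X[...,0]-p[0],X[...,1]-p[1])<.04)&(r>g+25)&(X[...,2]<p[2]-.024)&(X[...,2]>p[2]-.06)
def fit(P,hw,q0):
    def f(q):
        c,sn=np.cos(q[2]),np.sin(q[2]);u=(P[:,0]-q[0])*c+(P[:,1]-q[1])*sn;v=-(P[:,0]-q[0])*sn+(P[:,1]-q[1])*c
        return np.maximum(abs(u),abs(v))-hw
    o=least_squares(f,q0,loss='soft_l1',f_scale=.001,x_scale=[.01,.01,.1]);return o.x[:2].round(4),np.degrees(o.x[2]).round(2),np.median(abs(o.fun)).round(5)
print('bottle',m.sum(),fit(X[m][:,:2],.017,[p[0],p[1],.3]),X[m][:,2].min()-p[2])
m=(np.hypot(X[...,0]-.5023,X[...,1]+.0657)<.06)&(X[...,2]>.0265)&(X[...,2]<.033)&(abs(r-b)<20)
P=X[m];cc=cv2.minAreaRect((P[:,:2]*1000).astype(np.float32));print('holder',m.sum(),cc)
E
python3 fit.py w4
```

```text
[ 0.5043 -0.0684  0.1072] [2.810e+00 1.402e+00 2.000e-03] [ 0.4 -0.8 -0.7]
bottle 604 (array([ 0.5046, -0.0675]), np.float64(17.13), np.float64(0.00013)) -0.05469020930599473
holder 1320 ((502.35894775390625, -65.90512084960938), (76.01524353027344, 76.13813018798828), 17.54725456237793)
```

View pics/w4.png

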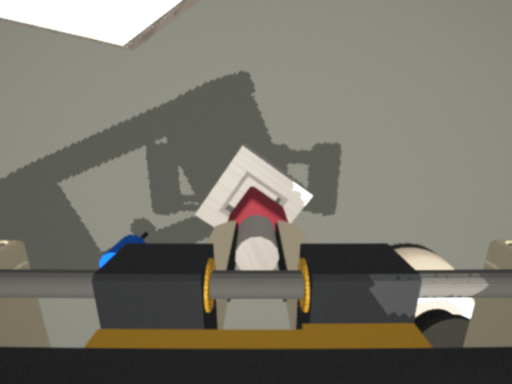

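send_rows --rows '[-0.004,0.004,-0.02,0,0,0,1,-0.004,0.004,-0.03,0,0,0,1,-0.004,0.004,-0.03,0,0,0,1,-0.004,0.004,-0.03,0,0,0,1]'

```text
time: 10.0
ee_pos: [0.5017, -0.0664, 0.0966]
ee_rot: [-2.81, -1.404, 0.001]
ft_force: [-0.6, 0.2, -0.3]
finger_gap: 0.262
```

```bash
python3 fit.py w5;python3 fit.py w5
```

```text
[ 0.5017 -0.0664  0.0966] [-2.810e+00 -1.404e+00  1.000e-03] [-0.6  0.2 -0.3]
bottle 601 (array([ 0.502 , -0.0655]), np.float64(17.09), np.float64(0.00013)) -0.054668907335030464
holder 1442 ((502.02923583984375, -66.09101867675781), (76.61016082763672, 76.26348876953125), 17.5693416595459)
[ 0.5019 -0.0665  0.0968] [ 2.811  1.404 -0.   ] [ 0.4 -0.5 -1.5]
bottle 599 (array([ 0.5022, -0.0655]), np.float64(17.18), np.float64(0.00012)) -0.05454362665356628
holder 1400 ((502.31829833984375, -65.91549682617188), (76.13066101074219, 76.09757995605469), 17.572696685791016)
```

send_rows --rows '[0,0,-0.015,0,0,0,1,0,0,-0.03,0,0,0,1,0,0,-0.045,0,0,0,1,0,0,-0.06,0,0,0,1,0,0,-0.07,0,0,0,1,0,0,-0.08,0,0,0,1,0,0,-0.08,0,0,0,1]'

```text
time: 10.68
ee_pos: [0.5014, -0.0664, 0.0718]
ee_rot: [-2.81, -1.403, 0.002]
ft_force: [0.6, 0.0, -1.1]
finger_gap: 0.265
```

send_rows --rows '[0,0,-0.006,0,0,0,1,0,0,-0.012,0,0,0,1,0,0,-0.018,0,0,0,1,0,0,-0.018,0,0,0,1]'

```text
time: 11.02
ee_pos: [0.5018, -0.0664, 0.067]
ee_rot: [-2.81, -1.404, 0.0]
ft_force: [-0.9, 0.2, -1.5]
finger_gap: 0.265
```

send_rows --rows '[0,0,-0.004,0,0,0,1,0,0,-0.008,0,0,0,1,0,0,-0.01,0,0,0,1,0,0,-0.01,0,0,0,1]'

```text
time: 11.35
ee_pos: [0.5028, -0.0664, 0.0657]
ee_rot: [2.81, 1.403, 0.002]
ft_force: [-3.2, 2.4, 7.9]
finger_gap: 0.265
```

send_rows --rows '[0,0,0.002,0,0,0,1,0,0,0.002,0,0,0,1,0,0,0.002,0,0,0.03,1,0,0,0.002,0,0,0.06,1,0,0,0.002,0,0,0.1,1,0,0,0.002,0,0,0.15,1,0,0,0.002,0,0,0.2,1]' --grip_force 60

```text
time: 11.93
ee_pos: [0.5031, -0.0666, 0.0663]
ee_rot: [2.552, 1.83, 0.003]
ft_force: [-0.6, 1.2, 6.9]
finger_gap: 0.26
```

```bash
python3 fit.py w6; python3 -c "
from bench import *;s=sense();print(s['wrist_torque'],s['ft_force'])"
```

```text
[ 0.5031 -0.0666  0.0663] [2.552 1.83  0.003] [-0.6  1.2  6.9]
bottle 478 (array([ 0.5025, -0.0661]), np.float64(20.62), np.float64(0.0001)) -0.051592859173404726
holder 3006 ((502.05023193359375, -66.14685821533203), (76.40150451660156, 76.89015197753906), 17.47723388671875)
[0.1318633  0.22424449 0.021914  ] [-0.31982812  0.81852299  5.8395475 ]
```

send_rows --rows '[0,0,0,0,0,0.06,1,0,0,0,0,0,0.12,1,0.001,0.001,0,0,0,0.18,1,0.001,0.001,0,0,0,0.24,1,0.001,0.001,0,0,0,0.3,1,0.001,0.001,0,0,0,0.36,1,0.002,0.001,0,0,0,0.42,1,0.002,0.001,0,0,0,0.48,1]'

```text
time: 12.65
ee_pos: [0.5033, -0.0661, 0.0662]
ee_rot: [1.698, 2.642, 0.001]
ft_force: [-2.2, 1.4, 8.8]
finger_gap: 0.265
```

```bash
python3 fit.py w6; python3 -c "
from bench import *;s=sense();print(s['wrist_torque'],s['ft_force'])"
```

```text
[ 0.5033 -0.0661  0.0662] [1.698e+00 2.642e+00 1.000e-03] [-2.2  1.4  8.8]
bottle 422 (array([ 0.5019, -0.0664]), np.float64(21.34), np.float64(0.00016)) -0.0526516990837471
holder 2040 ((501.8115539550781, -65.55696105957031), (76.40248107910156, 76.14797973632812), 17.396608352661133)
[ 0.27412996  0.45154406 -0.0040274 ] [-2.7699804   1.95288082  7.26194284]
```

send_rows --rows '[0,0,0,0,0,0.06,1,0,0,0,0,0,0.12,1,0,0.001,0,0,0,0.18,1,0,0.001,0,0,0,0.24,1,0,0.001,0,0,0,0.3,1,0,0.001,0,0,0,0.36,1,0,0.001,0,0,0,0.42,1,0,0.001,0,0,0,0.48,1]'

```text
time: 13.37
ee_pos: [0.5032, -0.0658, 0.0661]
ee_rot: [0.606, 3.081, 0.001]
ft_force: [-2.7, 1.9, 7.8]
finger_gap: 0.265
```

send_rows --rows '[0,0,0,0,0,0.06,1,0,0,0,0,0,0.12,1,0,0,0,0,0,0.18,1,0,0,0,0,0,0.24,1,0,0,0,0,0,0.24,1,0,0,0,0,0,0.24,1]'

```text
time: 13.87
ee_pos: [0.5032, -0.0659, 0.0661]
ee_rot: [0.024, 3.14, -0.0]
ft_force: [-3.3, 2.0, 8.1]
finger_gap: 0.267
```

```bash
python3 fit.py w6; python3 -c "
from bench import *;s=sense();print(s['wrist_torque'],s['ft_force'],s['qpos'])"
```

```text
[ 0.5032 -0.0659  0.0661] [ 0.024  3.14  -0.   ] [-3.3  2.   8.1]
bottle 440 (array([ 0.5025, -0.0663]), np.float64(21.25), np.float64(0.00014)) -0.051317346085112625
holder 1159 ((500.6270446777344, -66.35691833496094), (74.28362274169922, 76.35018920898438), 17.64459991455078)
[0.32366677 0.55225387 0.06855157] [-2.8984266   0.61543134  7.67865911] [-2.31378425e-01  2.90119275e-02  1.91158216e+00  2.46699604e-04
  1.19970130e+00 -1.78639338e+00]
```

send_rows --rows '[0,0,0.005,0,0,0,1,0,0,0.01,0,0,0,1,0,0,0.013,0,0,0,1,0,0,0.013,0,0,0,1]'

```text
time: 14.25
ee_pos: [0.5027, -0.066, 0.069]
ee_rot: [0.025, 3.141, -0.0]
ft_force: [0.5, 0.2, -0.2]
finger_gap: 0.264
```

```bash
cat > chk.py <<'E'
from h import *
s=sense();print(s['ee_pos'].round(4),s['ft_force'].round(2),s['time'])
for c in ['scene','wrist']:
    im,d=read_camera(c);X=cloud(c,d,s);cv2.imwrite(f'pics/chk_{c}.png',im)
    b,g,r=[im[...,i].astype(int) for i in range(3)]
    m=(np.hypot(X[...,0]-.5025,X[...,1]+.066)<.03)&(r>g+22)&(X[...,2]>.02)&(X[...,2]<.1)
    z=X[m][:,2];print(c,len(z),np.percentile(z,[50,90,97,99.5]).round(4) if len(z) else '')
E
python3 chk.py
```

```text
[ 0.5027 -0.066   0.069 ] [ 0.49  0.15 -0.24] 14.25
scene 153 [0.0391 0.0453 0.0465 0.0605]
wrist 1178 [0.0443 0.046  0.0533 0.0568]
```

send_rows --rows '[0,0,0.005,0,0,0,1,0,0,0.01,0,0,0,1,0,0,0.015,0,0,0,1,0,0,0.02,0,0,0,1,0,0,0.02,0,0,0,1]'

```text
time: 14.77
ee_pos: [0.5028, -0.0659, 0.0752]
ee_rot: [0.025, 3.141, -0.0]
ft_force: [-0.1, -0.1, -0.9]
finger_gap: 0.263
```

```bash
python3 chk.py; python3 fit.py w7
```

```text
[ 0.5028 -0.0659  0.0752] [-0.06 -0.09 -0.92] 14.7667
scene 182 [0.0422 0.0461 0.0533 0.0705]
wrist 1265 [0.0446 0.0462 0.0588 0.0634]
[ 0.5027 -0.0659  0.075 ] [ 0.025  3.141 -0.   ] [ 0.   0.1 -0.2]
bottle 1187 (array([ 0.5048, -0.0678]), np.float64(23.56), np.float64(0.00189)) -0.05921900744830878
holder 1151 ((501.5316162109375, -65.88138580322266), (76.20726013183594, 76.27313232421875), 17.836856842041016)
```

View pics/chk_wrist.png

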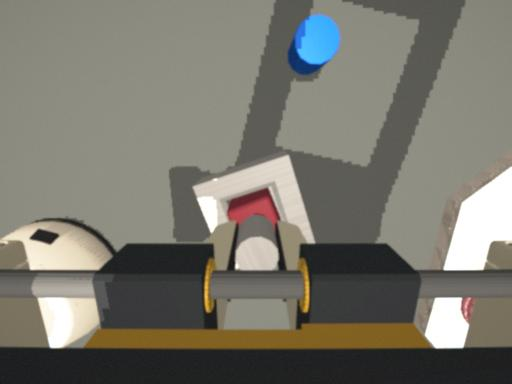

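send_rows --rows '[0,0,0.01,0,0,0,1,0,0,0.02,0,0,0,1,0,0,0.03,0,0,0,1,0,0,0.04,0,0,0,1,0,0,0.05,0,0,0,1,0,0,0.057,0,0,0,1,0,0,0.057,0,0,0,1,0,0,0.057,0,0,0,1]'

```text
time: 15.58
ee_pos: [0.5027, -0.0659, 0.0922]
ee_rot: [0.025, 3.141, -0.0]
ft_force: [-0.3, 1.0, -0.6]
finger_gap: 0.259
```

send_rows --rows '[0,0,0,0,0,0,1,0,0,0,0,0,0,1,0,0,0,0,0,0,1,0,0,0,0,0,0,1]'

```text
time: 15.92
ee_pos: [0.5024, -0.0658, 0.0918]
ee_rot: [-0.025, -3.141, -0.0]
ft_force: [-0.2, -0.0, 0.6]
finger_gap: 0.258
```

```bash
python3 chk.py
python3 - <<'E'
import cv2,numpy as np
a=cv2.imread('pics/chk_scene.png');w=cv2.imread('pics/chk_wrist.png')
cv2.imwrite('pics/v9.png',np.hstack([cv2.resize(a[140:220,160:240],(400,400),interpolation=cv2.INTER_CUBIC),cv2.resize(w[140:280,186:326],(400,400),interpolation=cv2.INTER_CUBIC)]))
E
```

```text
[ 0.5024 -0.0658  0.0918] [-0.15 -0.01  0.63] 15.9167
scene 229 [0.0433 0.0519 0.057  0.0593]
wrist 1338 [0.0447 0.051  0.0563 0.0783]
```

View pics/v9.png

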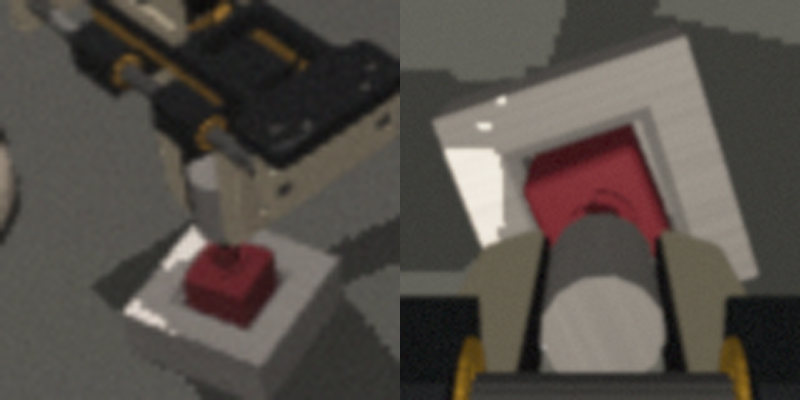

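```bash
python3 -c "
from bench import *
print(hand_in())"
```

```text
the job is handed in; nothing more can be done
None
```

The job is done and handed in at about 16 s of the 64 s allowed. No verdict came back, so what follows rests on my own measurements.

- **Bottle:** I picked up the rose square bottle by its cap. I told it from the round one in an enlarged crop before reaching for it.
- **Shaker:** I pressed it onto the pad with about 16 N for about 1.3 s. The pad measured about 6 mm lower than at the start. During this step, or at the grasp, the bottle turned about 4° from the yaw I expected. I measured that and corrected it before placing.
- **Holder:** I lowered the bottle into the well and felt it touch the floor with about 9 N. While I unscrewed, it turned about 4° before the walls held it.
- **Cap:** I turned it about 126° anticlockwise, roughly 122° relative to the bottle. Slip of the fingers on the cap can't be seen directly. The cap then came free without taking the bottle with it.

**Last checks:**
- The cap is held about 26 mm above its closed height, so the brush tip should be about 9 mm above the shoulder but still below the rim.
- The bottle's neck measured up to about 60 mm above the console, which is its seated height. The cap's centre looked within about 1 mm of the neck's axis, and the wrist force was below 1 N.
- I didn't re-measure the bystander bottles and the compact at the end. None of the force readings showed contact with them.

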